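# Power-cycle the guarded isolator on an ambulance counter console

### The arm

A 6-joint arm with a two-finger parallel gripper is mounted at the origin on the work surface. World frame = base frame: x ahead of the robot, y to its left, z up, the work surface at z = 0. Lengths are in m, angles in rad, forces in N, time in s.
With the tool pointing down it reaches from about 0.325 to 1 m from the base axis. Payload 5.1 kg.
Tool frame: the origin (TCP) lies at the very end of the fingers, on their centre line; the grasp point (between the pads) lies 19 mm behind it; y points along the fingers, z is the direction in which the jaws open and shut, and the axes are right-handed (so a half turn about y gives the same grasp; the last joint's range is limited). The gripper opens to 85 mm and grips with 20 to 120 N. Pads are 22 mm wide; open, the fingers measure 114 mm over their backs; the gripper's body (76 mm by 85 mm) begins 54 mm behind the grasp point. The pads swing forward as they close: fully open they stand 13 mm farther back than shut.
Start: joints at [-1.367, 0.124, 1.65, -0, 1.367, -0.083], TCP at [0.184, -0.623, 0.231] pointing down, gripper open.
Joint ranges: [-2.61, 2.61], [-1.02, 2.33], [0.03, 2.71], [-1.35, 4.49], [0.32, 2.68], [-2.91, 2.91]. Speed limits (rad/s): [2.57, 2.57, 3.14, 3.14, 3.14, 3.14].

### API

Orientations are given as a rotation vector (axis times angle).
In Python, from station import bot gives the robot as it stands.
- The arm moves only by the tool servo_tool, never from a script. Its argument "targets" is a list that holds one entry, the list of rows, each a list of 7 numbers: the shift along the tool's x, y, z in m, then the turn, a rotation vector about the tool's x, y, z in degrees, then the opening, from 0 (shut) to 1 (fully open). A call has 1 to 12 rows; each row shifts and turns the pose as measured when the row begins, along the tool's axes as they then stand; what a row does not reach is not made up. A row lasts 1/10 s, in which the tool goes at most 50 mm and 8.59 degrees, less where a joint would pass 70% of its speed; a pose out of reach is approached as far as the arm can. A call with a gripper value outside its range is refused whole. The fingers move at their own pace and stop on an object; "force" is the grip in N (left out, the last holds). Time passes only in rows, so rows that do not move let the fingers close. It gives the time, the measured TCP pose, the force and the opening at its end, in the units of the state.
- bot.state(): the state, without advancing time (a new reading comes with each control period).
- bot.grab_frame(name): name is "side" or "top"; returns the picture (384x512x3 uint8, red, green, blue); there is no depth.
- bot.calibration(name): a dict with "vfov" (degrees; the focal length in pixels is half the picture's height over the tangent of half this angle, whatever the lens; pixels are square), "cx", "cy" (the principal point, pixels), "R" (3x3) and "t" (3): a world point X has camera coordinates R X + t. Camera axes: x right, y down, z forward; pixel columns grow to the right and rows downward; lengths in m; the calibration is good to about 2 mm. A picture is of the moment at which its call begins. calibration takes no time and is no camera call.
- bot.hand_in(): hands the job in, once; it reports no verdict.
The state is a dict: "time_s": time; "joints": joint angles; "joint_vel": joint speeds; "joint_torque": joint torques, N m; "position": TCP position; "orientation": TCP orientation; "ft_force": force on the tool from outside, world axes, zero at the start; "torque": the same for the moment, N m; "grip_width": finger opening in m.
Only numpy, scipy, OpenCV 4.12 (cv2) and the standard library are available. Lean on these libraries where they do the work, as an engineer would, in place of code of your own. Each camera call takes 0.05 s, during which the arm holds its last target. There are 200 camera calls.

### The job

The vehicle's inverter has locked up, so power-cycle it at the switch console on the counter: swing the clear cover up out of the way, pull the large knob beneath it out to its detent, then let go and leave it standing out by itself for a good second. Push the knob fully back home and shut the cover again, without disturbing the other two controls or the things standing about on the counter.

Things in the scene. Friction and masses are not known exactly. Their poses are not given: they have to be found in the camera images.
- console: grey switch console fixed on the counter, 310 mm wide (y), 165 deep (x). Origin: centre of its underside, z up. Its aluminium face looks to the robot's right (-x end low) and slopes at 35 degrees to the counter: 30 mm high at x = -75 mm, 110.5 mm at x = +40, then a flat top to x = +90. Three controls sit on the face at y = -100, 0 and +100 mm, in an order that varies
- isolator (a joint): travel in m of the isolator's large push-pull knob, square to the sloping face: 0 = fully home (starts there), 0.014 = pulled out, end stop. It is held at both ends of its travel (detent): about 9 N moves it off either end; past half-way it snaps on to the other end by itself
- isolator_cap (a point): centre of the flat outer end of the isolator's black round knob: 36 mm diameter, 20 mm thick, on a 13 mm stem. Axes: z out of the face along the knob's axis (35 degrees from vertical), x up the slope, y along the console. Moves with the knob; home, it stands 44 mm off the face; the fixed steel collar beneath (29 mm diameter) stands 15 mm off the face
- cover (a joint): angle in rad of the clear hinged cover over the isolator: 0 = shut, 2.0 = fully up against its stop. The starts have it shut or up to 0.15 rad ajar. Its hinge is stiff (0.055 N m of friction, about 1 N at the tab): it stays where it is left
- cover_hinge (a point): mid-point of the cover's hinge line (along console y), 48 mm up the slope from the knob's axis, 8 mm off the face. Axes turn with the cover: shut, x up the slope, y along the console, z out of the face; it opens about +y. The cover is a clear box open underneath, 70 mm wide, from 38 mm below to 40 mm above the knob's axis along the slope, 54 mm high off the face, 3 mm walls
- cover_tab (a point): point to hold on the cover's grey lifting tab, a bar 12 mm wide (y), 14 mm high (z), standing out 44 mm from the cover's lower end wall, midway across; the point is 30 mm out from the wall, at mid height: x = -116 mm, z = +34 mm from cover_hinge in the cover's axes. Shut, it is 42 mm off the face; fully up, about above the hinge line
- lightswitch (a joint): travel in m of the small push-pull knob (24 mm diameter, outer end 36 mm off the face, no cover), another control: to be left at 0 = home
- fandial_pointer (a point): tip of the pointer of the fan's rotary dial (42 mm diameter, 27 mm high, bar grip), another control: not to be turned
- tape_centre (a point): centre of a roll of white tape lying flat, 84 mm across, 25 mm high; bystander
- sanitiser_centre (a point): centre of an upright hand-sanitiser bottle, 60 mm across, 150 mm high; bystander
- gloves_centre (a point): centre of a carton of gloves, 120 x 230 x 75 mm high; bystander

How it is judged:
On the way, in this order (a step that is already met when the one before it is completed fails the run):
1. the cover is swung up, at least 1.4 of its 2.0 rad (value of joint cover above 1.4 rad), for 0.2 s.
2. the isolator's knob is out at its detent (beyond 11.5 mm) and stands there by itself, nothing touched by the fingers, for one second (value of joint isolator above 0.0115 m and contact force between the fingers and anything else below 0.3 N), for 1 s.
3. the knob is pushed back home, within 1.5 mm (value of joint isolator below 0.0015 m), for 0.2 s.
At the end, for the whole second after the job is handed in: the isolator's knob is home within 1.5 mm, its cover is shut within 0.08 rad, the small pull switch is home within 2 mm and the fan dial stands as it was (pointer within 6 mm); tape, bottle and carton stand within 25 mm of where they were (value of joint isolator below 0.0015 m and value of joint cover below 0.08 rad and value of joint lightswitch below 0.002 m and distance of fandial_pointer from where it was at the start of the episode below 0.006 m and distance of each of tape_centre, sanitiser_centre, gloves_centre from where it was at the start of the episode below 0.025 m); the robot touches nothing.
It fails at once if the small pull switch is pulled out by more than 4 mm (value of joint lightswitch above 0.004 m).
It fails at once if the fan dial is turned (pointer moved by more than 8 mm) (distance of fandial_pointer from where it was at the start of the episode above 0.008 m).
It fails at once if a bystander is moved by more than 25 mm (distance of any of tape_centre, sanitiser_centre, gloves_centre from where it was at the start of the episode above 0.025 m).
It also fails if it takes over 72 s, if anything falls off the work surface, if the arm or the gripper's body presses on something with over 40 N, if the wrist force passes 120 N, or if a joint passes its speed limit or range.

## Working session

There is one attempt and no reset: what is moved stays moved. The work goes in short steps, Python scripts to look and compute and a tool call to move; the robot and the scene stay as the last step left them, time stands still between calls to the robot, and variables do not carry over. Pictures are saved under pics/ and viewed, about 8 in all and at most 12, crops included, and the job is handed in when it is done.

Besides the shell and the picture viewer there is one more tool, called after "Request:" as name(argument=value, ...), one argument or row to a line, values as JSON. servo_tool: Moves the arm, as the interface text tells. Its arguments: {"type":"object","properties":{"targets":{"type":"array","items":{"type":"array","items":{"type":"array","items":{"type":"number"}}}},"force":{"type":"number"}},"required":["targets"]}

```bash
mkdir -p pics; ls
python3 - <<'E'
from station import bot
import cv2
for n in("side","top"):
    cv2.imwrite(f"pics/{n}0.png",bot.grab_frame(n)[...,::-1])
    c=bot.calibration(n);print(n,c)
s=bot.state();print(s)
E
```

```text
pics
side {'vfov': 46.22587955491387, 'cx': 263.6913882557967, 'cy': 185.691682819916, 'R': array([[-0.91796104, -0.39615415,  0.02023413],
       [-0.29149298,  0.63908812, -0.71175714],
       [ 0.26903414, -0.65926343, -0.70213415]]), 't': array([0.49781137, 0.1715692 , 0.89347294])}
top {'vfov': 51.31365421503973, 'cx': 253.12729758123152, 'cy': 191.22610883787632, 'R': array([[-0.02399314, -0.99946222,  0.02235192],
       [-0.99055314,  0.02074782, -0.13555073],
       [ 0.13501408, -0.02539305, -0.99051824]]), 't': array([0.06508717, 0.5487259 , 0.80624732])}
{'time_s': 0.1, 'joints': array([-1.36658163e+00,  1.24453413e-01,  1.65154362e+00, -6.68033925e-06,
        1.36749032e+00, -8.25926541e-02]), 'joint_vel': array([-0.00160212, -0.0011509 , -0.00369028,  0.0001657 , -0.00058495,
        0.00096063]), 'joint_torque': array([ 6.87627380e-04, -4.24930787e+01, -3.66653752e+01, -9.60886632e-05,
        3.91071706e-03, -1.13461249e-05]), 'position': array([ 0.1837422 , -0.62291438,  0.23016353]), 'orientation': array([-0.29867721,  2.0695605 , -2.06561056]), 'ft_force': array([ 0.01795179, -0.20451647,  0.1297433 ]), 'torque': array([-0.02450507,  0.04545002,  0.01396697]), 'grip_width': 0.08542298856383701}
```

View pics/side0.png

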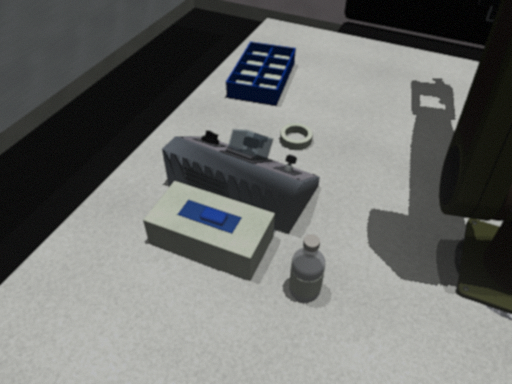

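View pics/top0.png

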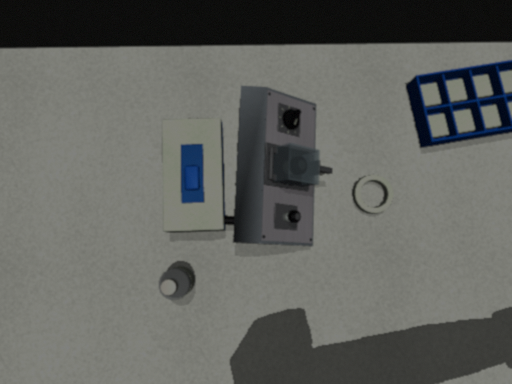

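The isolator with its clear cover is in the middle of the console (top image ~(298,165), tab at (326,170)). The dial is at (291,118), the small switch at (293,216), the tape at (371,194), the carton at (193,175) and the bottle at (176,283). Next I'll zoom in on the console.

Run:
```python
import cv2,numpy as np
a=cv2.imread("pics/top0.png")[80:250,225:345]; b=cv2.imread("pics/side0.png")[110:235,155:325]
f=lambda x,s:cv2.convertScaleAbs(cv2.resize(x,None,fx=s,fy=s,interpolation=cv2.INTER_CUBIC),alpha=1.6,beta=10)
A=f(a,3.5);B=f(b,2)
c=np.zeros((595,800,3),np.uint8);c[:A.shape[0],:A.shape[1]]=A;c[:B.shape[0],430:430+B.shape[1]]=B
cv2.imwrite("pics/z0.png",c)
```

```text
(no output)
```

View pics/z0.png

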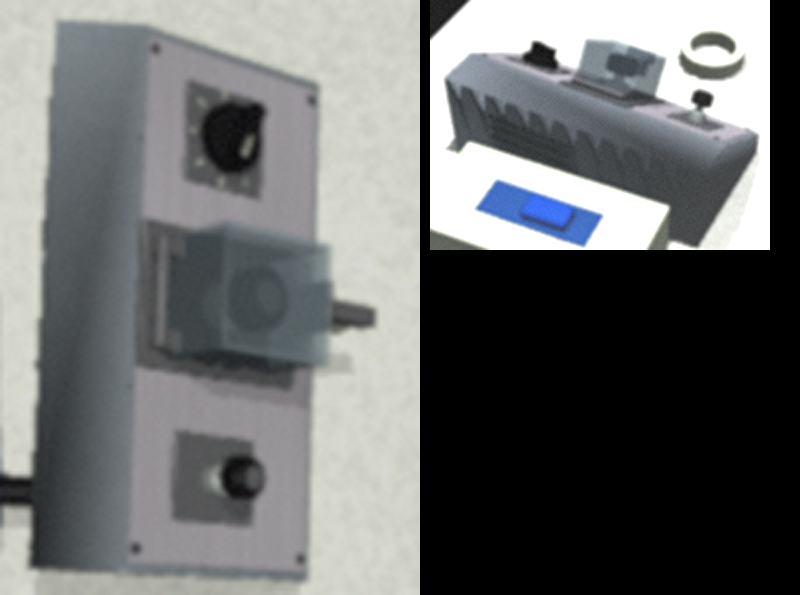

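The zoom shows the face corners at zoom pixels (145,30), (130,568), (305,577) and (318,83). The cap shows through the cover at (258,298), the tab's outer end at (374,315), the dial at (232,135) and the small knob at (243,477).

```bash
cat > h.py <<'E'
import numpy as np
from scipy.spatial.transform import Rotation as Ro
from station import bot
def ray(n,uv):
    c=bot.calibration(n);f=192/np.tan(np.radians(c["vfov"]/2))
    d=c["R"].T@np.array([(uv[0]-c["cx"])/f,(uv[1]-c["cy"])/f,1]);return -c["R"].T@c["t"],d
def onz(n,uv,z):
    o,d=ray(n,uv);return o+d*(z-o[2])/d[2]
def proj(n,X):
    c=bot.calibration(n);f=192/np.tan(np.radians(c["vfov"]/2));p=c["R"]@X+c["t"]
    return np.array([c["cx"]+f*p[0]/p[2],c["cy"]+f*p[1]/p[2]])
E
cat > m.py <<'E'
from h import *
z=lambda u,v:((u+.5)/3.5+225-.5,(v+.5)/3.5+80-.5)
zs=[(145,30,.1105),(130,568,.1105),(305,577,.03),(318,83,.03)]
W=np.array([onz("top",z(u,v),h) for u,v,h in zs])
M=np.array([[.04,-.155],[.04,.155],[-.075,.155],[-.075,-.155]])
a=M-M.mean(0);b=(W-W.mean(0))[:,:2]
yaw=np.arctan2((a[:,0]*b[:,1]-a[:,1]*b[:,0]).sum(),(a*b).sum())
R2=np.array([[np.cos(yaw),-np.sin(yaw)],[np.sin(yaw),np.cos(yaw)]])
o=W.mean(0)[:2]-R2@M.mean(0)
print("yaw",np.degrees(yaw),"o",o);print(1e3*(W[:,:2]-(M@R2.T+o)))
Rc=np.eye(3);Rc[:2,:2]=R2;T=np.r_[o,0]
np.savez("con.npz",R=Rc,T=T)
loc=lambda X:Rc.T@(X-T)
# caps: intersect ray with plane parallel to face at height h off face
s=np.radians(35);up=np.array([np.cos(s),0,np.sin(s)]);nn=np.array([-np.sin(s),0,np.cos(s)]);p0=np.array([-.075,0,.03])
for nm,uv,h in [("iso",(260,298),.044),("light",(246,479),.036),("tabend",(374,315),.042),("dial",(232,135),.027),("lightplate",(213,477),0),("hinge",(163,293),.008)]:
    C,d=ray("top",z(*uv));C=loc(C);d=Rc.T@d
    X=C+d*((h-(C-p0)@nn)/(d@nn));print(nm,"slope",(X-p0)@up,"y",X[1])
for nm,zz,uv in[("tape",.0125,(371,194))]:print(nm,loc(onz("top",uv,zz)))
w=lambda l:Rc@l+T
for nm,sl,h in[("cap",.0702,.044),("tab",.0702-.068,.042),("hinge",.0702+.048,.008)]:
    X=w(p0+up*sl+nn*h);print(nm,X,proj("top",X),proj("side",X))
E
python3 m.py
```

```text
yaw 86.49577186865022 o [ 0.59319909 -0.00564466]
[[-3.6606734  -0.96181611]
 [ 1.99961389 -3.1695828 ]
 [ 1.90332484  3.45292692]
 [-0.24226532  0.67847198]]
iso slope 0.08633051791333743 y 0.0024202440125675184
light slope 0.08638847347849553 y 0.1021692841772956
tabend slope -0.0067772924407913104 y -0.0017356843415561596
dial slope 0.09489463561089445 y -0.09301434633449251
lightplate slope 0.0791335635905431 y 0.09913962159215606
hinge slope 0.12612251389358692 y 0.00044243413515079877
tape [-0.20207712  0.03907582  0.0125    ]
cap [ 0.59058716 -0.04829765  0.10630776] [305.04781765 164.7997665 ] [253.42472804 137.96181583]
tab [ 0.58725263 -0.10275084  0.06566625] [328.47691207 169.85283893] [264.01427164 138.7331065 ]
hinge [0.59425254 0.01155827 0.10434995] [274.37346023 163.74635639] [240.48907277 153.98704436]
```

```bash
cat >> h.py <<'E'
def tri(a,b,na="top",nb="side"):
    o1,d1=ray(na,a);o2,d2=ray(nb,b);d1/=np.linalg.norm(d1);d2/=np.linalg.norm(d2)
    s=np.linalg.lstsq(np.c_[d1,-d2],o2-o1,rcond=None)[0];P,Q=o1+s[0]*d1,o2+s[1]*d2
    return (P+Q)/2,np.linalg.norm(P-Q)
E
cat >> m.py <<'E'
print("--tri")
f=lambda X:np.r_[(loc(X)-p0)@up,loc(X)[1],(loc(X)-p0)@nn]
zz=lambda u,v:((u-430+.5)/2+155-.5,(v+.5)/2+110-.5)
for nm,a,b in[("light",(246,479),(702,96)),("cap",(260,298),(627,64)),("dial",(238,132),(543,48)),("coverTopUpperNear",(190,350),(661,90)),("coverTopLowerNear",(330,366),(665,62))]:
    X,e=tri(z(*a),zz(*b));print(nm,X,e,f(X))
np.savez("x.npz")
E
python3 m.py|sed -n '/--tri/,$p'
python3 - <<'E'
import cv2
b=cv2.imread("pics/side0.png")[115:205,155:325]
cv2.imwrite("pics/z1.png",cv2.convertScaleAbs(cv2.resize(b,None,fx=4.5,fy=4.5,interpolation=cv2.INTER_CUBIC),alpha=1.6,beta=10))
E
```

```text
--tri
light [ 0.49091009 -0.0249139   0.10217335] 0.001515582120620304 [0.08195697 0.10091997 0.03072051]
cap [ 0.58868869 -0.0371751   0.10489259] 0.005014864784356859 [0.07838727 0.00257475 0.03653962]
dial [ 0.68813108 -0.0285745   0.10047196] 0.0016511432335023749 [ 0.08786264 -0.09615602  0.0245083 ]
coverTopUpperNear [0.54553664 0.0010821  0.11588458] 0.03077895727943993 [0.11381133 0.04798448 0.02515416]
coverTopLowerNear [ 0.55508241 -0.07682346  0.08922962] 0.0018125865145616855 [0.03530343 0.03369481 0.04758629]
```

View pics/z1.png

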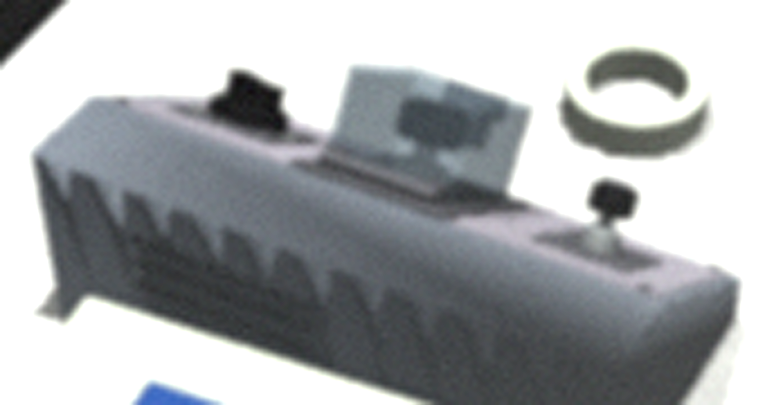

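```bash
cat >> h.py <<'E'
from scipy.linalg import logm,expm
c=np.load("con.npz");Rc=c["R"];T=c["T"]+Rc@np.array([.0085,0,0])
s35=np.radians(35);up=np.array([np.cos(s35),0,np.sin(s35)]);nn=np.array([-np.sin(s35),0,np.cos(s35)]);p0=np.array([-.075,0,.03])
AX=.0702
def face(sl,y,h): return Rc@(p0+up*sl+np.array([0,y,0])+nn*h)+T   # sl measured from knob axis if AX added
def pose(gp,elev,back=.019,sign=None):
    """tool whose point `back` behind TCP is at gp; pointing down at elev deg below horizontal toward console +x; jaws along console y"""
    e=np.radians(elev);y=Rc@np.array([np.cos(e),0,-np.sin(e)]);M=cur()
    z=Rc[:,1]*(1 if M[:3,2]@Rc[:,1]>0 else -1);x=np.cross(y,z)
    P=np.eye(4);P[:3,:3]=np.c_[x,y,z];P[:3,3]=gp+y*back;return P
def cur():
    s=bot.state();P=np.eye(4);P[:3,:3]=Ro.from_rotvec(s["orientation"]).as_matrix();P[:3,3]=s["position"];return P
def delta(A,B,n=1):
    D=np.linalg.inv(A)@B;D=np.real(expm(logm(D)/n)) if n>1 else D
    return np.r_[np.round(D[:3,3],4),np.round(np.degrees(Ro.from_matrix(D[:3,:3]).as_rotvec()),2)].tolist()
def tab(phi):
    a=np.array([-.116,0,.034]);r=Ro.from_rotvec([0,phi,0]).apply(a)
    return face(AX+.048+r[0],0,.008+r[2])
def st():
    s=bot.state();print("t",s["time_s"],"p",np.round(s["position"],4),"F",np.round(s["ft_force"],1),"w",round(s["grip_width"],4),"j",np.round(s["joints"],2))
E
python3 - <<'E'
from h import *
A=cur();print(A.round(3))
W=pose(tab(0)+[0,-.12,.12],50);print(tab(0),tab(2),W.round(3))
up1=A.copy();up1[2,3]=.30
print(delta(A,W,12),proj("top",tab(0)),proj("top",face(AX,0,.044)),proj("side",face(AX,0,.044)))
M=A.copy()
for i in range(13):print((A@np.real(expm(logm(np.linalg.inv(A)@W)*i/12)))[:3,3].round(2),end=" ")
E
```

```text
[[-0.959 -0.     0.283  0.184]
 [-0.283  0.002 -0.959 -0.623]
 [-0.    -1.    -0.002  0.23 ]
 [ 0.     0.     0.     1.   ]]
[ 0.58777216 -0.09426673  0.06566625] [0.59553509 0.03250254 0.22458373] [[-0.047  0.039  0.998  0.589]
 [-0.765  0.642 -0.061 -0.202]
 [-0.643 -0.766 -0.     0.171]
 [ 0.     0.     0.     1.   ]]
[-0.0485, 0.0212, 0.0028, -2.03, -5.59, 2.89] [324.36556495 169.68460235] [300.71550295 164.62172697] [251.64951153 140.06392452]
[ 0.18 -0.62  0.23] [ 0.23 -0.61  0.21] [ 0.28 -0.6   0.19] [ 0.32 -0.57  0.17] [ 0.37 -0.55  0.16] [ 0.41 -0.51  0.15] [ 0.45 -0.48  0.14] [ 0.48 -0.44  0.14] [ 0.51 -0.4   0.14] [ 0.54 -0.35  0.14] [ 0.56 -0.3   0.15] [ 0.58 -0.25  0.16] [ 0.59 -0.2   0.17]
```

Request:
servo_tool(
  targets=[
    [[-0.0485,0.021,0.003,-2.0,-5.6,2.9,0.6],[-0.0485,0.021,0.003,-2.0,-5.6,2.9,0.6],[-0.0485,0.021,0.003,-2.0,-5.6,2.9,0.6],[-0.0485,0.021,0.003,-2.0,-5.6,2.9,0.6],[-0.0485,0.021,0.003,-2.0,-5.6,2.9,0.6],[-0.0485,0.021,0.003,-2.0,-5.6,2.9,0.6],[-0.0485,0.021,0.003,-2.0,-5.6,2.9,0.6],[-0.0485,0.021,0.003,-2.0,-5.6,2.9,0.6],[-0.0485,0.021,0.003,-2.0,-5.6,2.9,0.6],[-0.0485,0.021,0.003,-2.0,-5.6,2.9,0.6],[-0.0485,0.021,0.003,-2.0,-5.6,2.9,0.6],[-0.0485,0.021,0.003,-2.0,-5.6,2.9,0.6]],
  ],
)

```text
time_s: 1.3
position: [0.5599, -0.2231, 0.1723]
orientation: [-0.639, 1.466, -0.683]
ft_force: [0.7, 0.2, 0.2]
grip_width: 0.0514
```

Run:
```python
from h import *
st();A=cur()
W=pose(tab(0)+[0,-.10,.10],50)
for n in(4,6):print(n,delta(A,W,n))
```

```text
t 1.3 p [ 0.5599 -0.2231  0.1723] F [0.7 0.2 0.2] w 0.0514 j [-0.71  0.3   1.67  0.55  1.66 -0.78]
4 [-0.0044, 0.0109, 0.0067, 0.2, 0.52, -0.38]
6 [-0.003, 0.0073, 0.0045, 0.13, 0.35, -0.25]
```

Request:
servo_tool(
  targets=[
    [[-0.0044,0.011,0.0067,0.2,0.5,-0.4,0.6],[-0.0044,0.011,0.0067,0.2,0.5,-0.4,0.6],[-0.0044,0.011,0.0067,0.2,0.5,-0.4,0.6],[-0.0044,0.011,0.0067,0.2,0.5,-0.4,0.6],[0,0,0,0,0,0,0.6]],
  ],
)

```text
time_s: 1.8
position: [0.5902, -0.1766, 0.1473]
orientation: [-0.643, 1.489, -0.73]
ft_force: [0.2, 0.1, 0.6]
grip_width: 0.0512
```

Run:
```python
from h import *
import cv2
st();A=cur()
W=pose(tab(0.05),50)
print(delta(A,W,1),delta(A,W,8));print([proj(n,A[:3,3]) for n in("top","side")])
t=bot.grab_frame("top")[...,::-1];s=bot.grab_frame("side")[...,::-1]
f=lambda x,k:cv2.convertScaleAbs(cv2.resize(x,None,fx=k,fy=k,interpolation=cv2.INTER_CUBIC),alpha=1.5,beta=8)
cv2.imwrite("pics/a1.png",np.hstack([f(t[100:250,240:370],3),f(s[90:240,180:310],3)]))
```

```text
t 1.8 p [ 0.5902 -0.1766  0.1473] F [0.2 0.1 0.6] w 0.0512 j [-0.63  0.31  1.69  0.57  1.56 -0.69]
[-0.0131, 0.1286, -0.0071, 0.16, -0.08, 0.18] [-0.0016, 0.0161, -0.0009, 0.02, -0.01, 0.02]
[array([376.97781262, 159.28989078]), array([275.93563421,  93.57825866])]
```

View pics/a1.png

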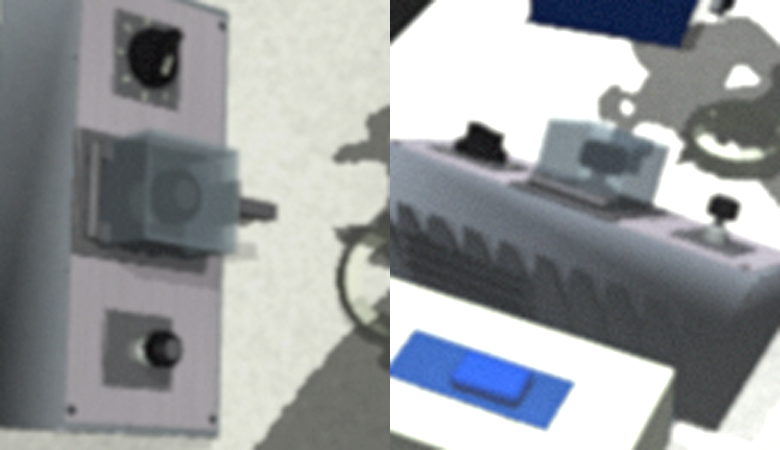

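The tab runs in the top view from the wall at ~(319,169) to its end at (332,169). The fingers are out of the crop, right of it. Comparing these pixels with predictions gives how far the cover is ajar.

Run:
```python
from h import *
def cp(x,z,phi):
    r=Ro.from_rotvec([0,phi,0]).apply([x,0,z]);return face(AX+.048+r[0],0,.008+r[2])
for phi in(0,.05,.1,.15):print(phi,proj("top",cp(-.130,.041,phi)).round(1),proj("top",cp(-.086,.041,phi)).round(1),cp(-.116,.034,phi).round(4))
A=cur();print(delta(A,pose(tab(.08),50),7))
```

```text
0 [331.6 170.2] [316.4 167.1] [ 0.5878 -0.0943  0.0657]
0.05 [333.2 169.6] [317.2 166.7] [ 0.5877 -0.0961  0.0714]
0.1 [334.7 169.1] [317.8 166.2] [ 0.5876 -0.0976  0.0773]
0.15 [336.1 168.4] [318.4 165.7] [ 0.5875 -0.0988  0.0832]
[-0.0021, 0.0181, -0.001, 0.01, -0.01, 0.03]
```

Run:
```python
from h import *
A=cur();print(delta(A,pose(tab(.03),50),8))
```

```text
[-0.0016, 0.0165, -0.0009, 0.01, -0.01, 0.03]
```

Request:
servo_tool(
  targets=[
    [[-0.0016,0.0165,-0.0009,0,0,0,0.6],[-0.0016,0.0165,-0.0009,0,0,0,0.6],[-0.0016,0.0165,-0.0009,0,0,0,0.6],[-0.0016,0.0165,-0.0009,0,0,0,0.6],[-0.0016,0.0165,-0.0009,0,0,0,0.6],[-0.0016,0.0165,-0.0009,0,0,0,0.6],[-0.0016,0.0165,-0.0009,0,0,0,0.6],[-0.0016,0.0165,-0.0009,0,0,0,0.6],[0,0,0,0,0,0,0.6]],
  ],
)

```text
time_s: 2.8
position: [0.5863, -0.0758, 0.045]
orientation: [-0.642, 1.492, -0.731]
ft_force: [-0.2, 0.1, -0.4]
grip_width: 0.0513
```

Run:
```python
from h import *
import cv2
st();A=cur()
W=pose(tab(0.03),50);print(delta(A,W))
t=bot.grab_frame("top")[...,::-1];s=bot.grab_frame("side")[...,::-1]
f=lambda x,k:cv2.convertScaleAbs(cv2.resize(x,None,fx=k,fy=k,interpolation=cv2.INTER_CUBIC),alpha=1.5,beta=8)
cv2.imwrite("pics/a2.png",np.hstack([f(t[100:250,260:390],3),f(s[60:210,210:340],3)]))
```

```text
t 2.8 p [ 0.5863 -0.0758  0.045 ] F [-0.2  0.1 -0.4] w 0.0513 j [-0.5   0.35  1.85  0.64  1.34 -0.71]
[-0.0006, -0.012, 0.0026, 0.16, -0.29, 0.2]
```

View pics/a2.png

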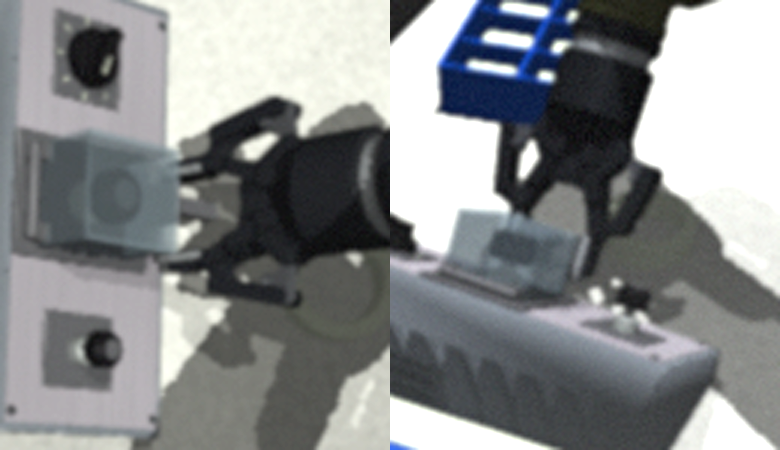

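The tab lies between the two open fingers in the top view, near zoom (215,205), and the tips are slightly too far in. I'll back off about 12 mm and close.

Request:
servo_tool(
  targets=[
    [[-0.0006,-0.006,0.0013,0,0,0,0.6],[0,-0.006,0.0013,0,0,0,0.6],[0,0,0,0,0,0,0.0],[0,0,0,0,0,0,0.0],[0,0,0,0,0,0,0.0],[0,0,0,0,0,0,0.0],[0,0,0,0,0,0,0.0],[0,0,0,0,0,0,0.0],[0,0,0,0,0,0,0.0]],
  ],
  force=30,
)

```text
time_s: 3.8
position: [0.5882, -0.0885, 0.0608]
orientation: [-0.645, 1.491, -0.731]
ft_force: [-0.8, -0.2, -0.4]
grip_width: 0.0113
```

```bash
cat > arc.py <<'E'
from h import *
import sys
# rows along the arc from the present pose, steps of phi; a,b elevation schedule
def arc(phi0,phi1,e0,e1,n,A=None):
    A=cur() if A is None else A
    g0=A[:3,3]-.019*A[:3,1]; off=g0-tab(phi0)
    for i in range(1,n+1):
        k=i/n;B=pose(tab(phi0+(phi1-phi0)*k)+off*(1-k),e0+(e1-e0)*k)
        print(delta(A,B));A=B
E
python3 - <<'E'
from arc import *
st();A=cur();g=A[:3,3]-.019*A[:3,1];print(Rc.T@(g-tab(.03)))
arc(.03,.6,50,60,10)
E
```

```text
t 3.8 p [ 0.5882 -0.0885  0.0608] F [-0.8 -0.2 -0.4] w 0.0113 j [-0.51  0.34  1.83  0.62  1.37 -0.7 ]
[-0.00529288 -0.00013072  0.00633759]
[-0.0026, -0.0054, 0.0, 0.25, -0.2, -0.71]
[-0.0028, -0.0053, -0.0, 0.0, -0.0, -1.0]
[-0.0031, -0.0052, -0.0, 0.0, -0.0, -1.0]
[-0.0033, -0.0051, -0.0, 0.0, 0.0, -1.0]
[-0.0036, -0.0049, -0.0, -0.0, 0.0, -1.0]
[-0.0038, -0.0048, -0.0, -0.0, 0.0, -1.0]
[-0.004, -0.0046, -0.0, -0.0, -0.0, -1.0]
[-0.0042, -0.0044, -0.0, 0.0, 0.0, -1.0]
[-0.0045, -0.0042, -0.0, -0.0, -0.0, -1.0]
[-0.0047, -0.0041, -0.0, 0.0, 0.0, -1.0]
```

Request:
servo_tool(
  targets=[
    [[-0.0026,-0.0054,0,0,0,-1,0],[-0.0028,-0.0053,0,0,0,-1,0],[-0.003,-0.0052,0,0,0,-1,0],[-0.0033,-0.005,0,0,0,-1,0],[-0.0036,-0.0049,0,0,0,-1,0],[-0.0038,-0.0048,0,0,0,-1,0],[-0.004,-0.0046,0,0,0,-1,0],[0,0,0,0,0,0,0],[0,0,0,0,0,0,0]],
  ],
)

```text
time_s: 4.7
position: [0.5878, -0.0943, 0.1049]
orientation: [-0.758, 1.455, -0.842]
ft_force: [0.4, -3.6, -3.7]
grip_width: 0.0111
```

```bash
cat >> arc.py <<'E'
def where():
    st();A=cur();g=Rc.T@(A[:3,3]-.019*A[:3,1]-face(AX+.048,0,.008))
    a=np.arctan2(g[2],-g[0])-np.arctan2(*(Rc.T@(tab(0)-face(AX+.048,0,.008)))[[2,0]]*[1,-1])
    e=np.degrees(np.arctan2(-A[2,1],A[:3,1]@Rc[:,0]))
    print("phi~",a,"r",np.hypot(g[0],g[2]),"y",g[1],"elev",e,delta(A,pose(A[:3,3],e,0))[3:]);return a,e
E
python3 - <<'E'
from arc import *
a,e=where();arc(a,a+.6,e,e+13,10)
E
```

```text
t 4.7 p [ 0.5878 -0.0943  0.1049] F [ 0.4 -3.6 -3.7] w 0.0111 j [-0.47  0.23  1.83  0.51  1.36 -0.59]
phi~ 0.459907441103993 r 0.12562183732262838 y -0.00010595139034036503 elev 58.55747433633406 [0.22, -0.17, 0.0]
[-0.0047, -0.0052, 0.0, 0.22, -0.17, -1.3]
[-0.0049, -0.005, -0.0, 0.0, 0.0, -1.3]
[-0.0051, -0.0048, -0.0, 0.0, -0.0, -1.3]
[-0.0053, -0.0047, -0.0, 0.0, 0.0, -1.3]
[-0.0055, -0.0045, -0.0, 0.0, 0.0, -1.3]
[-0.0056, -0.0043, -0.0, 0.0, 0.0, -1.3]
[-0.0058, -0.0041, -0.0, 0.0, 0.0, -1.3]
[-0.006, -0.0038, -0.0, 0.0, -0.0, -1.3]
[-0.0061, -0.0036, -0.0, 0.0, 0.0, -1.3]
[-0.0063, -0.0034, -0.0, 0.0, -0.0, -1.3]
```

Request:
servo_tool(
  targets=[
    [[-0.0047,-0.0052,0,0,0,-1.3,0],[-0.0049,-0.005,0,0,0,-1.3,0],[-0.0051,-0.0048,0,0,0,-1.3,0],[-0.0053,-0.0047,0,0,0,-1.3,0],[-0.0055,-0.0045,0,0,0,-1.3,0],[-0.0056,-0.0043,0,0,0,-1.3,0],[-0.0058,-0.0041,0,0,0,-1.3,0],[-0.006,-0.0038,0,0,0,-1.3,0],[-0.0061,-0.0036,0,0,0,-1.3,0],[0,0,0,0,0,0,0],[0,0,0,0,0,0,0]],
  ],
)

```text
time_s: 5.8
position: [0.5892, -0.0739, 0.1635]
orientation: [-0.932, 1.39, -1.015]
ft_force: [-0.7, -3.6, -1.8]
grip_width: 0.0117
```

Run:
```python
from arc import *
a,e=where();arc(a,a+.5,e,e+10,8)
```

```text
t 5.8 p [ 0.5892 -0.0739  0.1635] F [-0.7 -3.6 -1.8] w 0.0117 j [-0.36  0.09  1.82  0.32  1.34 -0.38]
phi~ 0.9820837927081683 r 0.12642019790569942 y -0.0002835253722973663 elev 71.48628597111076 [0.26, -0.38, 0.0]
[-0.0064, -0.0034, -0.0, 0.27, -0.38, -1.25]
[-0.0065, -0.0032, -0.0, -0.0, 0.0, -1.25]
[-0.0067, -0.0029, -0.0, 0.0, -0.0, -1.25]
[-0.0068, -0.0027, -0.0, -0.0, 0.0, -1.25]
[-0.007, -0.0024, -0.0, 0.0, -0.0, -1.25]
[-0.0071, -0.0021, -0.0, 0.0, 0.0, -1.25]
[-0.0072, -0.0018, -0.0, 0.0, 0.0, -1.25]
[-0.0073, -0.0015, -0.0, 0.0, -0.0, -1.25]
```

Request:
servo_tool(
  targets=[
    [[-0.0064,-0.0034,0,0.2,-0.3,-1.25,0],[-0.0065,-0.0032,0,0,0,-1.25,0],[-0.0067,-0.0029,0,0,0,-1.25,0],[-0.0068,-0.0027,0,0,0,-1.25,0],[-0.007,-0.0024,0,0,0,-1.25,0],[-0.0071,-0.0021,0,0,0,-1.25,0],[-0.0072,-0.0018,0,0,0,-1.25,0],[0,0,0,0,0,0,0],[0,0,0,0,0,0,0]],
  ],
)

```text
time_s: 6.7
position: [0.5915, -0.0406, 0.1949]
orientation: [-1.061, 1.326, -1.144]
ft_force: [-0.4, -4.0, -0.0]
grip_width: 0.0115
```

Run:
```python
from arc import *
a,e=where();arc(a,1.93,e,86,8)
```

```text
t 6.7 p [ 0.5915 -0.0406  0.1949] F [-0.4 -4.  -0. ] w 0.0115 j [-0.23  0.03  1.81  0.16  1.33 -0.2 ]
phi~ 1.3691098884474284 r 0.12649477724816668 y -0.0005144778972371151 elev 81.1929589914821 [0.18, -0.4, 0.0]
[-0.008, -0.0022, -0.0001, 0.18, -0.39, -0.6]
[-0.0082, -0.0017, -0.0001, -0.0, 0.0, -0.6]
[-0.0083, -0.0012, -0.0001, 0.0, 0.0, -0.6]
[-0.0084, -0.0007, -0.0001, -0.0, 0.0, -0.6]
[-0.0085, -0.0002, -0.0001, 0.0, -0.0, -0.6]
[-0.0086, 0.0003, -0.0001, 0.0, 0.0, -0.6]
[-0.0086, 0.0008, -0.0001, -0.0, 0.0, -0.6]
[-0.0086, 0.0013, -0.0001, 0.0, 0.0, -0.6]
```

Request:
servo_tool(
  targets=[
    [[-0.008,-0.0022,0,0.2,-0.4,-0.6,0],[-0.0082,-0.0017,0,0,0,-0.6,0],[-0.0083,-0.0012,0,0,0,-0.6,0],[-0.0084,-0.0007,0,0,0,-0.6,0],[-0.0085,-0.0002,0,0,0,-0.6,0],[-0.0086,0.0003,0,0,0,-0.6,0],[-0.0086,0.0008,0,0,0,-0.6,0],[0,0,0,0,0,0,0],[0,0,0,0,0,0,0]],
  ],
)

```text
time_s: 7.6
position: [0.595, 0.0095, 0.2108]
orientation: [-1.125, 1.291, -1.205]
ft_force: [-1.0, -2.2, 1.6]
grip_width: 0.0112
```

Run:
```python
from arc import *
a,e=where()
```

```text
t 7.6 p [0.595  0.0095 0.2108] F [-1.  -2.2  1.6] w 0.0112 j [-0.11  0.02  1.8   0.07  1.33 -0.06]
phi~ 1.8019542923230198 r 0.12594970783126144 y -0.0008818182537026163 elev 85.9652542659261 [0.12, -0.32, 0.0]
```

Request:
servo_tool(
  targets=[
    [[-0.006,0.0005,0,0,0,0,0],[-0.006,0.0008,0,0,0,0,0],[0,0,0,0,0,0,0],[0,0,0,0,0,0,0.6],[0,0,0,0,0,0,0.6],[0,0,0,0,0,0,0.6],[0,0,0,0,0,0,0.6],[0,-0.02,0,0,0,0,0.6],[0,-0.025,0,0,0,0,0.6],[0,-0.025,0,0,0,0,0.6],[0,0,0,0,0,0,0.6]],
  ],
)

```text
time_s: 8.7
position: [0.5939, 0.0187, 0.2774]
orientation: [-1.125, 1.302, -1.196]
ft_force: [-0.5, -1.0, 0.8]
grip_width: 0.0514
```

Run:
```python
from arc import *
import cv2
st();A=cur()
W=pose(face(AX,0,.044+.09),55,0);print(W[:3,3])
V=A.copy();V[:3,3]+=Rc@np.array([-.12,0,.0])
print(delta(A,V),delta(V,W,8),delta(A,W,8))
t=bot.grab_frame("top")[...,::-1];s=bot.grab_frame("side")[...,::-1]
f=lambda x,k:cv2.convertScaleAbs(cv2.resize(x,None,fx=k,fy=k,interpolation=cv2.INTER_CUBIC),alpha=1.5,beta=8)
cv2.imwrite("pics/a3.png",np.hstack([f(t[100:250,210:340],3),f(s[60:210,200:330],3)]))
```

```text
t 8.7 p [0.5939 0.0187 0.2774] F [-0.5 -1.   0.8] w 0.0514 j [-0.1  -0.02  1.72  0.08  1.45 -0.04]
[ 0.58795145 -0.09133891  0.18003144]
[0.1196, -0.0094, 0.0008, -0.0, 0.0, -0.0] [0.0026, 0.0121, 0.0002, 0.07, -0.07, 3.81] [0.017, 0.0075, 0.0002, 0.07, -0.07, 3.81]
```

View pics/a3.png

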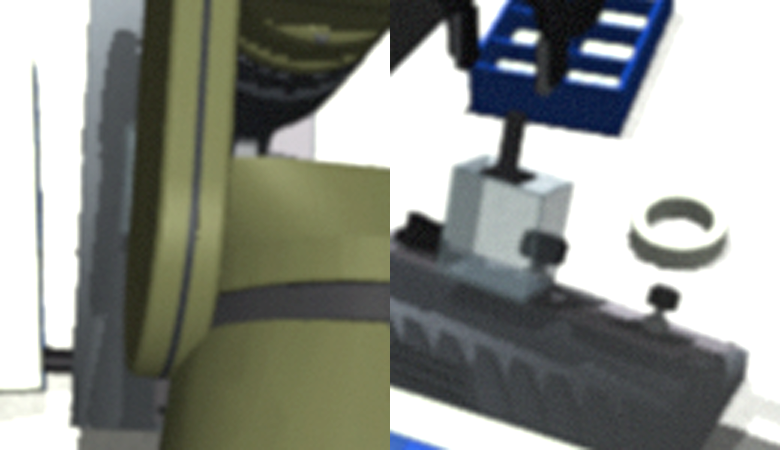

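The side view shows the cover fully up with its tab standing and the knob free at px (252,142), which matches the prediction. I'll move to pre-grasp along the knob axis, moving away to the right first.

Request:
servo_tool(
  targets=[
    [[0.03,-0.002,0,0,0,0,0.75],[0.03,-0.002,0,0,0,0,0.75],[0.03,-0.002,0,0,0,0,0.75],[0.025,-0.002,0,0,0,0,0.75],[0.002,0.012,0,0,0,3.8,0.75],[0.002,0.012,0,0,0,3.8,0.75],[0.002,0.012,0,0,0,3.8,0.75],[0.002,0.012,0,0,0,3.8,0.75],[0.002,0.01,0,0,0,3.8,0.75],[0.002,0.008,0,0,0,3.8,0.75],[0,0,0,0,0,3.8,0.75],[0,0,0,0,0,0,0.75]],
  ],
)

```text
time_s: 10.0
position: [0.5718, -0.0898, 0.177]
orientation: [-0.757, 1.507, -0.811]
ft_force: [-0.3, -0.5, 1.1]
grip_width: 0.0642
```

Run:
```python
from arc import *
st();A=cur()
W=pose(face(AX,0,.044+.06),55,0);print(delta(A,W),delta(A,W,5))
```

```text
t 10.0 p [ 0.5718 -0.0898  0.177 ] F [-0.3 -0.5  1.1] w 0.0642 j [-0.48  0.14  1.8   0.5   1.51 -0.51]
[-0.0028, 0.0265, 0.0172, 2.31, -1.91, 2.12] [-0.0004, 0.0054, 0.0034, 0.46, -0.38, 0.42]
```

Request:
servo_tool(
  targets=[
    [[0,0.005,0.0035,0.5,-0.4,0.4,0.75],[0,0.005,0.0035,0.5,-0.4,0.4,0.75],[0,0.005,0.0035,0.5,-0.4,0.4,0.75],[0,0.005,0.0035,0.5,-0.4,0.4,0.75],[0,0.003,0.0025,0.3,-0.3,0.4,0.75],[0,0,0,0,0,0,0.75]],
  ],
)

```text
time_s: 10.6
position: [0.5892, -0.0748, 0.1541]
orientation: [-0.709, 1.463, -0.795]
ft_force: [0.6, -0.4, -0.2]
grip_width: 0.0642
```

Run:
```python
from arc import *
import cv2
st();A=cur()
W=pose(face(AX,0,.012),55,0);print(delta(A,W),delta(A,W,12))
s=bot.grab_frame("side")[...,::-1];t=bot.grab_frame("top")[...,::-1]
f=lambda x,k:cv2.convertScaleAbs(cv2.resize(x,None,fx=k,fy=k,interpolation=cv2.INTER_CUBIC),alpha=1.5,beta=8)
cv2.imwrite("pics/a4.png",np.hstack([f(t[100:220,250:350],4),f(s[70:190,200:300],4)]))
for n in("side","top"):print(n,(proj(n,A[:3,3])),proj(n,A[:3,3]+A[:3,1]*.03))
```

```text
t 10.6 p [ 0.5892 -0.0748  0.1541] F [ 0.6 -0.4 -0.2] w 0.0642 j [-0.47  0.18  1.81  0.56  1.44 -0.57]
[-0.0014, 0.0913, -0.0003, -0.02, 0.21, 0.09] [-0.0001, 0.0076, -0.0, -0.0, 0.02, 0.01]
side [259.02209272 114.262786  ] [255.33399629 127.38341974]
top [323.36524462 160.03267097] [311.81585152 162.41318479]
```

View pics/a4.png

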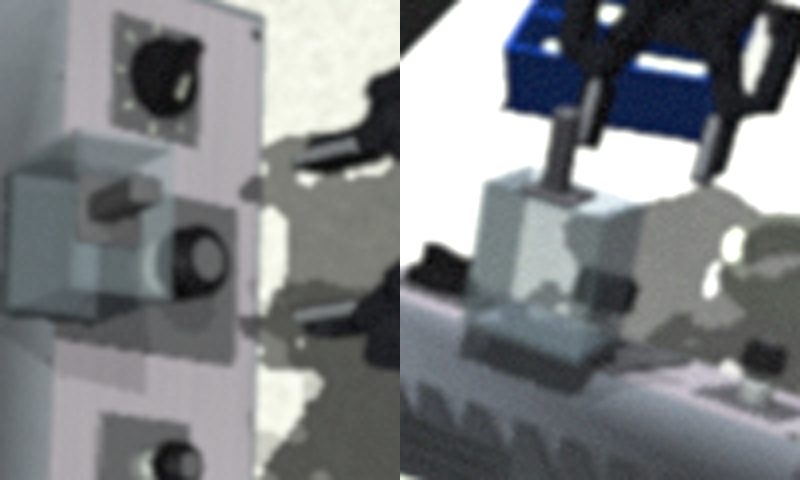

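The top view shows the cap's outer face at px (302,166), about 2 mm nearer the robot and 2 mm lower on the slope than predicted. The finger midline is at px (325,160), as computed. I'll apply those corrections and advance in stages.

Request:
servo_tool(
  targets=[
    [[0.0005,0.008,-0.0005,0,0,0,0.75],[0.0005,0.008,-0.0005,0,0,0,0.75],[0,0.008,-0.0005,0,0,0,0.75],[0,0.008,-0.0005,0,0,0,0.75],[0,0.008,0,0,0,0,0.75],[0,0.008,0,0,0,0,0.75],[0,0.006,0,0,0,0,0.75],[0,0.004,0,0,0,0,0.75],[0,0,0,0,0,0,0.75],[0,0,0,0,0,0,0.75]],
  ],
)

```text
time_s: 11.7
position: [0.5891, -0.0396, 0.1021]
orientation: [-0.71, 1.462, -0.796]
ft_force: [-0.4, -0.1, 0.8]
grip_width: 0.064
```

Run:
```python
from arc import *
st();A=cur()
W=pose(face(AX-.002,.002,.012),55,0);print(delta(A,W),delta(A,W,5))
```

```text
t 11.7 p [ 0.5891 -0.0396  0.1021] F [-0.4 -0.1  0.8] w 0.064 j [-0.42  0.21  1.87  0.58  1.34 -0.58]
[-0.0004, 0.0285, -0.0, -0.02, 0.21, 0.13] [-0.0001, 0.0057, -0.0, -0.0, 0.04, 0.03]
```

Request:
servo_tool(
  targets=[
    [[0,0.005,0,0,0,0,0.75],[0,0.005,0,0,0,0,0.75],[0,0.005,0,0,0,0,0.75],[0,0.004,0,0,0,0,0.75],[0,0.002,0,0,0,0,0.75],[0,0,0,0,0,0,0.75],[0,0,0,0,0,0,0.75]],
  ],
)

```text
time_s: 12.4
position: [0.5905, -0.027, 0.084]
orientation: [-0.709, 1.461, -0.797]
ft_force: [0.4, 0.4, 0.2]
grip_width: 0.0639
```

Run:
```python
from arc import *
st();A=cur()
W=pose(face(AX-.002,.002,.012),55,0);print(delta(A,W),delta(A,W,5))
```

```text
t 12.4 p [ 0.5905 -0.027   0.084 ] F [0.4 0.4 0.2] w 0.0639 j [-0.4   0.23  1.88  0.59  1.3  -0.58]
[-0.0004, 0.0065, -0.0006, -0.1, 0.23, 0.16] [-0.0001, 0.0013, -0.0001, -0.02, 0.05, 0.03]
```

Request:
servo_tool(
  targets=[
    [[0,0.003,-0.0005,0,0,0,0.75],[0,0,0,0,0,0,0],[0,0,0,0,0,0,0],[0,0,0,0,0,0,0],[0,0,0,0,0,0,0],[0,0,0,0,0,0,0],[0,0,0,0,0,0,0]],
  ],
  force=60,
)

```text
time_s: 13.1
position: [0.5925, -0.0261, 0.0826]
orientation: [-0.706, 1.457, -0.802]
ft_force: [1.1, 0.5, -1.1]
grip_width: 0.034
```

Run:
```python
from arc import *
st();A=cur()
W=pose(face(AX-.002,.002,.012),55,0);print(delta(A,W));print(bot.state()["ft_force"]@A[:3,:3])
```

```text
t 13.1 p [ 0.5925 -0.0261  0.0826] F [ 1.1  0.5 -1.1] w 0.034 j [-0.39  0.23  1.88  0.6   1.29 -0.58]
[-0.0004, 0.0046, -0.0026, -0.46, 0.26, 0.23]
[0.13716887 1.24346947 1.09636072]
```

Request:
servo_tool(
  targets=[
    [[0,-0.003,0,0,0,0,0],[0,-0.003,0,0,0,0,0],[0,-0.003,0,0,0,0,0],[0,-0.003,0,0,0,0,0],[0,-0.003,0,0,0,0,0],[0,0,0,0,0,0,0]],
  ],
)

```text
time_s: 13.7
position: [0.5919, -0.0341, 0.0941]
orientation: [-0.705, 1.458, -0.802]
ft_force: [2.4, 1.3, -3.4]
grip_width: 0.0339
```

Run:
```python
from arc import *
st();A=cur()
W=pose(face(AX-.002,.002,.012),55,0);print(delta(A,W));print(bot.state()["ft_force"]@A[:3,:3])
```

```text
t 13.7 p [ 0.5919 -0.0341  0.0941] F [ 2.4  1.3 -3.4] w 0.0339 j [-0.41  0.22  1.88  0.59  1.32 -0.58]
[-0.0004, 0.0187, -0.0026, -0.49, 0.23, 0.2]
[0.703822   3.62997512 2.27809947]
```

Request:
servo_tool(
  targets=[
    [[0,-0.003,0,0,0,0,0],[0,0,0,0,0,0,0.75],[0,0,0,0,0,0,0.75],[0,0,0,0,0,0,0.75],[0,0,0,0,0,0,0.75],[0,-0.01,0,0,0,0,0.75],[0,-0.02,0,0,0,0,0.75],[0,-0.02,0,0,0,0,0.75],[0,-0.02,0,0,0,0,0.75],[0,0,0,0,0,0,0]],
  ],
)

```text
time_s: 14.7
position: [0.5873, -0.0766, 0.1555]
orientation: [-0.703, 1.461, -0.801]
ft_force: [-0.3, -0.0, 0.6]
grip_width: 0.051
```

Request:
servo_tool(
  targets=[
    [[0,0,0,0,0,0,0],[0,0,0,0,0,0,0],[0,0,0,0,0,0,0],[0,0,0,0,0,0,0],[0,0,0,0,0,0,0],[0,0,0,0,0,0,0],[0,0,0,0,0,0,0],[0,0,0,0,0,0,0],[0,0,0,0,0,0,0],[0,0,0,0,0,0,0],[0,0,0,0,0,0,0]],
  ],
)

```text
time_s: 15.8
position: [0.5856, -0.0747, 0.1525]
orientation: [-0.704, 1.465, -0.797]
ft_force: [-1.0, 0.5, -0.6]
grip_width: 0.0001
```

Run:
```python
from arc import *
import cv2
st();A=cur()
W=pose(face(AX-.002,.001,.058),55,0);print(delta(A,W))
s=bot.grab_frame("side")[...,::-1];t=bot.grab_frame("top")[...,::-1]
f=lambda x,k:cv2.convertScaleAbs(cv2.resize(x,None,fx=k,fy=k,interpolation=cv2.INTER_CUBIC),alpha=1.5,beta=8)
cv2.imwrite("pics/a5.png",np.hstack([f(t[100:220,250:350],4),f(s[70:190,200:300],4)]))
```

```text
t 15.8 p [ 0.5856 -0.0747  0.1525] F [-1.   0.5 -0.6] w 0.0001 j [-0.47  0.17  1.82  0.56  1.44 -0.57]
[-0.0003, 0.044, 0.0022, -0.17, -0.02, -0.04]
```

View pics/a5.png

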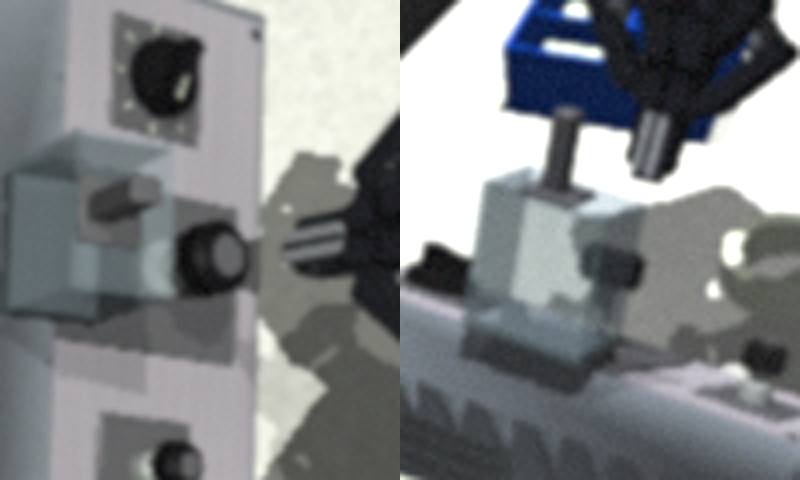

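The knob stands out by itself: the cap moved from zoom (208,264) to (230,256) and the stem is visible. The shut fingers hover clear of it. I'll wait a little longer, then push.

Request:
servo_tool(
  targets=[
    [[0,0,0,0,0,0,0],[0,0,0,0,0,0,0],[0,0,0,0,0,0,0],[0,0,0,0,0,0,0],[0,0.008,0.0005,0,0,0,0],[0,0.008,0.0005,0,0,0,0],[0,0.008,0,0,0,0,0],[0,0.006,0,0,0,0,0],[0,0.004,0,0,0,0,0],[0,0,0,0,0,0,0],[0,0,0,0,0,0,0]],
  ],
)

```text
time_s: 17.0
position: [0.5875, -0.0528, 0.121]
orientation: [-0.705, 1.467, -0.796]
ft_force: [-0.2, 0.4, 0.2]
grip_width: -0.0001
```

Run:
```python
from arc import *
st();A=cur()
W=pose(face(AX-.002,.002,.044),55,0);print(delta(A,W));print(bot.state()["ft_force"]@A[:3,:3])
```

```text
t 17.0 p [ 0.5875 -0.0528  0.121 ] F [-0.2  0.4  0.2] w -0.0001 j [-0.44  0.2   1.85  0.58  1.38 -0.57]
[-0.0003, 0.0196, 0.0008, -0.06, -0.05, -0.08]
[-0.47794828  0.0781307  -0.19355616]
```

Request:
servo_tool(
  targets=[
    [[0,0.004,0,0,0,0,0],[0,0.004,0,0,0,0,0],[0,0.004,0,0,0,0,0],[0,0.004,0,0,0,0,0],[0,0.003,0,0,0,0,0],[0,0,0,0,0,0,0]],
  ],
)

```text
time_s: 17.6
position: [0.5898, -0.0444, 0.109]
orientation: [-0.707, 1.461, -0.799]
ft_force: [-0.2, -0.9, -0.2]
grip_width: -0.0001
```

Run:
```python
from arc import *
st();A=cur()
W=pose(face(AX-.002,.002,.044),55,0);print(delta(A,W));print(bot.state()["ft_force"]@A[:3,:3])
```

```text
t 17.6 p [ 0.5898 -0.0444  0.109 ] F [-0.2 -0.9 -0.2] w -0.0001 j [-0.42  0.21  1.86  0.58  1.35 -0.57]
[-0.0003, 0.0049, -0.001, -0.26, 0.15, 0.15]
[ 0.86690634 -0.31182081 -0.1675035 ]
```

Request:
servo_tool(
  targets=[
    [[0,0.003,0,0,0,0,0],[0,0.003,0,0,0,0,0],[0,0.003,0,0,0,0,0],[0,0.003,0,0,0,0,0]],
  ],
)

```text
time_s: 18.0
position: [0.5906, -0.0441, 0.1085]
orientation: [-0.716, 1.454, -0.8]
ft_force: [-9.3, -9.4, 15.2]
grip_width: -0.0002
```

Run:
```python
from arc import *
st();A=cur()
W=pose(face(AX-.002,.002,.044),55,0);print(delta(A,W));print(bot.state()["ft_force"]@A[:3,:3])
```

```text
t 18.0 p [ 0.5906 -0.0441  0.1085] F [-9.3 -9.4 15.2] w -0.0002 j [-0.42  0.21  1.86  0.58  1.35 -0.58]
[-0.0003, 0.0043, -0.0018, -0.12, 0.57, 0.57]
[ -0.46753459 -18.14652268  -8.62990242]
```

Request:
servo_tool(
  targets=[
    [[0,-0.01,0,0,0,0,0],[0,-0.02,0,0,0,0,0],[0,-0.02,0,0,0,0,0],[0,-0.02,0,0,0,0,0],[0,-0.02,0,0,0,0,0.6],[0,0,0,0,0,0,0.6],[0,0,0,0,0,0,0.6]],
  ],
)

```text
time_s: 18.7
position: [0.5868, -0.0944, 0.1819]
orientation: [-0.715, 1.457, -0.798]
ft_force: [0.4, -0.4, -0.3]
grip_width: 0.0435
```

Run:
```python
from arc import *
import cv2
st();A=cur()
G=np.eye(4);G[:3,:3]=Ro.from_rotvec([-1.125,1.302,-1.196]).as_matrix();G[:3,3]=[.594,.0187,.285]
V=G.copy();V[:3,3]+=Rc@np.array([-.12,0,.0])
print(delta(A,V,6),delta(V,G))
s=bot.grab_frame("side")[...,::-1];t=bot.grab_frame("top")[...,::-1]
f=lambda x,k:cv2.convertScaleAbs(cv2.resize(x,None,fx=k,fy=k,interpolation=cv2.INTER_CUBIC),alpha=1.5,beta=8)
cv2.imwrite("pics/a6.png",np.hstack([f(t[100:220,250:350],4),f(s[70:190,200:300],4)]))
for p in(1.85,1.9,1.95,2.0):print(p,proj("side",tab(p)),proj("top",tab(p)),tab(p))
```

```text
t 18.7 p [ 0.5868 -0.0944  0.1819] F [ 0.4 -0.4 -0.3] w 0.0435 j [-0.49  0.16  1.78  0.54  1.49 -0.57]
[-0.0055, -0.0165, -0.0, -0.12, 0.17, -5.02] [-0.1196, 0.0093, -0.0008, 0.0, -0.0, -0.0]
1.85 [238.80142671 108.14679577] [278.10186418 148.85390142] [0.59442831 0.01442871 0.22509915]
1.9 [237.29913453 109.6617768 ] [274.4728084  148.68329715] [0.59479761 0.02045938 0.22522934]
1.95 [235.78713558 111.31834491] [270.82977043 148.5565707 ] [0.59516685 0.02648902 0.22505739]
2.0 [234.27023559 113.11292018] [267.18678413 148.47419683] [0.59553509 0.03250254 0.22458373]
```

View pics/a6.png

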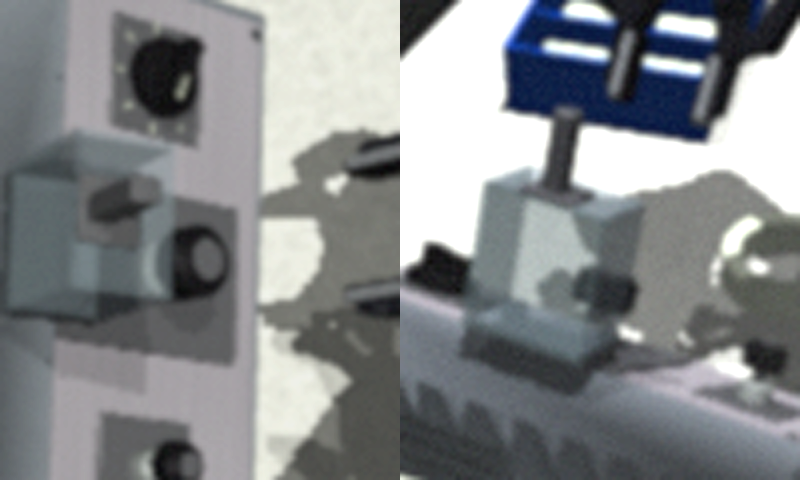

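The knob is back home, with the cap at zoom (208,264) exactly as before pulling. The cover is up with its tab end at zoom (148,190). I'll go back over the tab.

Request:
servo_tool(
  targets=[
    [[-0.0055,-0.0165,0,0,0,-5,0.6],[-0.0055,-0.0165,0,0,0,-5,0.6],[-0.0055,-0.0165,0,0,0,-5,0.6],[-0.0055,-0.0165,0,0,0,-5,0.6],[-0.0055,-0.0165,0,0,0,-5,0.6],[-0.0055,-0.0165,0,0,0,-5,0.6],[0,0,0,0,0,0,0.6],[0,0,0,0,0,0,0.6]],
  ],
)

```text
time_s: 19.6
position: [0.5825, -0.0949, 0.2753]
orientation: [-1.14, 1.287, -1.189]
ft_force: [-0.3, -0.0, -0.4]
grip_width: 0.0509
```

Run:
```python
from arc import *
st();A=cur()
G=np.eye(4);G[:3,:3]=Ro.from_rotvec([-1.125,1.302,-1.196]).as_matrix();G[:3,3]=[.594,.0187,.285]
print(delta(A,G),delta(A,G,6))
```

```text
t 19.6 p [ 0.5825 -0.0949  0.2753] F [-0.3 -0.  -0.4] w 0.0509 j [-0.28 -0.02  1.73  0.07  1.46 -0.24]
[-0.1144, -0.0017, 0.0056, 0.09, 0.96, 0.45] [-0.0191, -0.0002, 0.0008, 0.02, 0.16, 0.07]
```

Request:
servo_tool(
  targets=[
    [[-0.019,-0.001,0.001,0,0.15,0,0.6],[-0.019,-0.001,0.001,0,0.15,0,0.6],[-0.019,-0.001,0.001,0,0.15,0,0.6],[-0.019,-0.001,0.001,0,0.15,0,0.6],[-0.017,-0.001,0.001,0,0.15,0,0.6],[-0.01,0,0,0,0,0,0.6],[0,0,0,0,0,0,0.6],[0,0,0,0,0,0,0.6]],
  ],
)

```text
time_s: 20.4
position: [0.5888, 0.0066, 0.2697]
orientation: [-1.139, 1.329, -1.182]
ft_force: [1.0, 0.8, 0.3]
grip_width: 0.0514
```

Run:
```python
from arc import *
st();A=cur()
G=np.eye(4);G[:3,:3]=Ro.from_rotvec([-1.125,1.302,-1.196]).as_matrix();G[:3,3]=[.595,.0187,.2108]
print(delta(A,G),delta(A,G,7))
```

```text
t 20.4 p [0.5888 0.0066 0.2697] F [1.  0.8 0.3] w 0.0514 j [-0.12 -0.01  1.73  0.08  1.47 -0.05]
[-0.0076, 0.0595, 0.0078, 1.64, -0.34, -0.25] [-0.0011, 0.0085, 0.001, 0.23, -0.05, -0.04]
```

Request:
servo_tool(
  targets=[
    [[-0.002,0.004,0.002,0.3,0,0,0.6],[-0.002,0.008,0.002,0.3,0,0,0.6],[-0.001,0.008,0.002,0.3,0,0,0.6],[-0.001,0.008,0.001,0.3,0,0,0.6],[-0.001,0.008,0,0.3,0,0,0.6],[-0.001,0.008,0,0,0,0,0.6],[0,0.006,0,0,0,0,0.6],[0,0,0,0,0,0,0.6],[0,0,0,0,0,0,0.6]],
  ],
)

```text
time_s: 21.3
position: [0.5948, 0.017, 0.2132]
orientation: [-1.12, 1.313, -1.197]
ft_force: [-0.1, 0.6, -0.2]
grip_width: 0.0512
```

Run:
```python
from arc import *
st();A=cur()
G=np.eye(4);G[:3,:3]=Ro.from_rotvec([-1.125,1.302,-1.196]).as_matrix();G[:3,3]=[.595,.0187,.2108]
print(delta(A,G),delta(A,G,7))
```

```text
t 21.3 p [0.5948 0.017  0.2132] F [-0.1  0.6 -0.2] w 0.0512 j [-0.1   0.02  1.79  0.08  1.35 -0.04]
[-0.0015, 0.0026, 0.0001, 0.22, -0.52, -0.25] [-0.0002, 0.0004, 0.0, 0.03, -0.07, -0.04]
```

Close on the tab.

Request:
servo_tool(
  targets=[
    [[-0.001,0,0,0,0,0,0],[0,0,0,0,0,0,0],[0,0,0,0,0,0,0],[0,0,0,0,0,0,0],[0,0,0,0,0,0,0],[0,0,0,0,0,0,0]],
  ],
  force=30,
)

```text
time_s: 21.9
position: [0.5955, 0.018, 0.2145]
orientation: [-1.118, 1.312, -1.199]
ft_force: [-0.8, 0.4, -1.5]
grip_width: 0.0111
```

Run:
```python
from arc import *
a,e=where();arc(a,a-.6,e,e-12,10)
```

```text
t 21.9 p [0.5955 0.018  0.2145] F [-0.8  0.4 -1.5] w 0.0111 j [-0.1   0.02  1.79  0.08  1.35 -0.04]
phi~ 1.8688252762955435 r 0.12910785992800217 y -0.0010856693924741858 elev 85.2834427251466 [0.73, -0.96, 0.01]
[0.0069, 0.0006, 0.0003, 0.72, -0.96, 1.21]
[0.0069, 0.0009, -0.0001, 0.0, 0.0, 1.2]
[0.0069, 0.0012, -0.0001, 0.0, 0.0, 1.2]
[0.0069, 0.0015, -0.0001, 0.0, -0.0, 1.2]
[0.0069, 0.0018, -0.0001, 0.0, 0.0, 1.2]
[0.0069, 0.002, -0.0001, 0.0, 0.0, 1.2]
[0.0068, 0.0023, -0.0001, -0.0, -0.0, 1.2]
[0.0068, 0.0026, -0.0001, 0.0, 0.0, 1.2]
[0.0067, 0.0029, -0.0001, -0.0, -0.0, 1.2]
[0.0067, 0.0031, -0.0001, 0.0, 0.0, 1.2]
```

Request:
servo_tool(
  targets=[
    [[0.007,0.0003,0,0.3,-0.3,1.2,0],[0.007,0.0006,0,0,0,1.2,0],[0.007,0.0009,0,0,0,1.2,0],[0.007,0.0012,0,0,0,1.2,0],[0.007,0.0015,0,0,0,1.2,0],[0.007,0.0018,0,0,0,1.2,0],[0.007,0.0021,0,0,0,1.2,0],[0.007,0.0024,0,0,0,1.2,0],[0.007,0.0027,0,0,0,1.2,0],[0,0,0,0,0,0,0],[0,0,0,0,0,0,0]],
  ],
)

```text
time_s: 23.0
position: [0.5912, -0.045, 0.1928]
orientation: [-0.952, 1.383, -1.045]
ft_force: [-1.2, 1.5, 3.2]
grip_width: 0.0114
```

Run:
```python
from arc import *
a,e=where();arc(a,a-.6,e,e-12,10)
```

```text
t 23.0 p [ 0.5912 -0.045   0.1928] F [-1.2  1.5  3.2] w 0.0114 j [-0.3   0.05  1.81  0.29  1.36 -0.3 ]
phi~ 1.3119370292201036 r 0.12786294140368243 y -0.0005030695850142494 elev 73.31623665443709 [0.15, -0.8, 0.0]
[0.0063, 0.003, 0.0001, 0.14, -0.8, 1.2]
[0.0062, 0.0032, -0.0001, -0.0, 0.0, 1.2]
[0.0061, 0.0035, -0.0001, 0.0, 0.0, 1.2]
[0.006, 0.0038, -0.0001, 0.0, -0.0, 1.2]
[0.0059, 0.004, -0.0001, 0.0, 0.0, 1.2]
[0.0058, 0.0043, -0.0001, -0.0, -0.0, 1.2]
[0.0056, 0.0045, -0.0001, 0.0, 0.0, 1.2]
[0.0055, 0.0048, -0.0001, 0.0, -0.0, 1.2]
[0.0053, 0.005, -0.0001, 0.0, 0.0, 1.2]
[0.0052, 0.0052, -0.0001, -0.0, 0.0, 1.2]
```

Request:
servo_tool(
  targets=[
    [[0.0063,0.003,0,0,-0.3,1.2,0],[0.0062,0.0032,0,0,0,1.2,0],[0.0061,0.0035,0,0,0,1.2,0],[0.006,0.0038,0,0,0,1.2,0],[0.0059,0.004,0,0,0,1.2,0],[0.0058,0.0043,0,0,0,1.2,0],[0.0056,0.0045,0,0,0,1.2,0],[0.0055,0.0048,0,0,0,1.2,0],[0.0053,0.005,0,0,0,1.2,0],[0,0,0,0,0,0,0],[0,0,0,0,0,0,0]],
  ],
)

```text
time_s: 24.1
position: [0.5885, -0.0849, 0.1391]
orientation: [-0.805, 1.437, -0.894]
ft_force: [-1.0, -2.2, 4.5]
grip_width: 0.0109
```

Run:
```python
from arc import *
a,e=where();arc(a,a-.6,e,e-8,10)
```

```text
t 24.1 p [ 0.5885 -0.0849  0.1391] F [-1.  -2.2  4.5] w 0.0109 j [-0.44  0.16  1.83  0.46  1.37 -0.51]
phi~ 0.750802207233751 r 0.12509718487915758 y -0.000181221207616631 elev 62.22519220898101 [0.05, -0.31, 0.0]
[0.0051, 0.005, 0.0, 0.05, -0.31, 0.8]
[0.0049, 0.0052, -0.0, -0.0, 0.0, 0.8]
[0.0046, 0.0055, -0.0, 0.0, 0.0, 0.8]
[0.0044, 0.0057, -0.0, 0.0, 0.0, 0.8]
[0.0041, 0.0059, -0.0, -0.0, 0.0, 0.8]
[0.0039, 0.0061, -0.0, 0.0, 0.0, 0.8]
[0.0036, 0.0063, -0.0, 0.0, 0.0, 0.8]
[0.0033, 0.0065, -0.0, -0.0, 0.0, 0.8]
[0.0031, 0.0067, -0.0, -0.0, 0.0, 0.8]
[0.0028, 0.0068, -0.0, 0.0, -0.0, 0.8]
```

Request:
servo_tool(
  targets=[
    [[0.0051,0.005,0,0,-0.2,0.8,0],[0.0049,0.0052,0,0,0,0.8,0],[0.0046,0.0055,0,0,0,0.8,0],[0.0044,0.0057,0,0,0,0.8,0],[0.0041,0.0059,0,0,0,0.8,0],[0.0039,0.0061,0,0,0,0.8,0],[0.0036,0.0063,0,0,0,0.8,0],[0.0033,0.0065,0,0,0,0.8,0],[0,0,0,0,0,0,0],[0,0,0,0,0,0,0]],
  ],
)

```text
time_s: 25.1
position: [0.5881, -0.09, 0.0768]
orientation: [-0.712, 1.467, -0.8]
ft_force: [-0.8, -2.2, 2.6]
grip_width: 0.0111
```

Run:
```python
from arc import *
a,e=where();arc(a,0,e,e-3,6)
```

```text
t 25.1 p [ 0.5881 -0.09    0.0768] F [-0.8 -2.2  2.6] w 0.0111 j [-0.49  0.28  1.84  0.56  1.34 -0.64]
phi~ 0.22793833569923946 r 0.1216562033726949 y -0.00011301133470127157 elev 55.3169188768695 [0.06, -0.12, 0.0]
[0.0019, 0.0041, 0.0, 0.06, -0.12, 0.5]
[0.0018, 0.0042, -0.0, -0.0, 0.0, 0.5]
[0.0016, 0.0042, -0.0, 0.0, 0.0, 0.5]
[0.0015, 0.0043, -0.0, 0.0, 0.0, 0.5]
[0.0014, 0.0043, -0.0, 0.0, 0.0, 0.5]
[0.0013, 0.0044, -0.0, 0.0, 0.0, 0.5]
```

Request:
servo_tool(
  targets=[
    [[0.0019,0.0041,0,0,0,0.5,0],[0.0018,0.0042,0,0,0,0.5,0],[0.0016,0.0042,0,0,0,0.5,0],[0.0015,0.0043,0,0,0,0.5,0],[0.0014,0.0043,0,0,0,0.5,0]],
  ],
)

```text
time_s: 25.6
position: [0.5889, -0.0858, 0.0612]
orientation: [-0.678, 1.475, -0.758]
ft_force: [-19.2, -13.6, 32.7]
grip_width: 0.0114
```

Run:
```python
from arc import *
a,e=where();arc(a,a-.2,e,e,5)
```

```text
t 25.6 p [ 0.5889 -0.0858  0.0612] F [-19.2 -13.6  32.7] w 0.0114 j [-0.5   0.32  1.83  0.6   1.35 -0.69]
phi~ 0.09141425489581975 r 0.12086385978714818 y -0.000659734683403977 elev 52.53135734063026 [0.22, 0.25, -0.0]
[0.0019, 0.0045, -0.0, 0.22, 0.25, -0.0]
[0.0017, 0.0045, -0.0001, 0.0, 0.0, 0.0]
[0.0015, 0.0046, -0.0001, 0.0, 0.0, 0.0]
[0.0013, 0.0046, -0.0001, 0.0, 0.0, 0.0]
[0.0012, 0.0047, -0.0001, 0.0, 0.0, 0.0]
```

The firm stop is reached at the same pose as the first grip. I'll release, withdraw and look.

Request:
servo_tool(
  targets=[
    [[0,0,0,0,0,0,0],[0,0,0,0,0,0,0.6],[0,0,0,0,0,0,0.6],[0,0,0,0,0,0,0.6],[0,0,0,0,0,0,0.6],[0,-0.01,0,0,0,0,0.6],[0,-0.025,0,0,0,0,0.6],[0,-0.035,0,0,0,0,0.6],[0,-0.035,0,0,0,0,0.6],[0,-0.025,0,0,0,0,0.6],[0,0,0,0,0,0,0.6],[0,0,0,0,0,0,0.6]],
  ],
)

```text
time_s: 26.8
position: [0.5829, -0.1666, 0.1661]
orientation: [-0.681, 1.478, -0.752]
ft_force: [0.3, 0.1, -1.2]
grip_width: 0.051
```

Run:
```python
from arc import *
import cv2
st()
def cp(x,z,phi):
    r=Ro.from_rotvec([0,phi,0]).apply([x,0,z]);return face(AX+.048+r[0],0,.008+r[2])
s=bot.grab_frame("side")[...,::-1];t=bot.grab_frame("top")[...,::-1]
t0=cv2.imread("pics/top0.png");s0=cv2.imread("pics/side0.png")
f=lambda x,k:cv2.convertScaleAbs(cv2.resize(x,None,fx=k,fy=k,interpolation=cv2.INTER_CUBIC),alpha=1.5,beta=8)
r=lambda t,s:np.hstack([f(t[130:210,250:350],4)[:,:400],f(s[115:195,195:295],4)])[:295]
cv2.imwrite("pics/a7.png",np.vstack([r(t0,s0),r(t,s)]))
```

```text
t 26.8 p [ 0.5829 -0.1666  0.1661] F [ 0.3  0.1 -1.2] w 0.051 j [-0.61  0.26  1.71  0.54  1.56 -0.67]
```

View pics/a7.png

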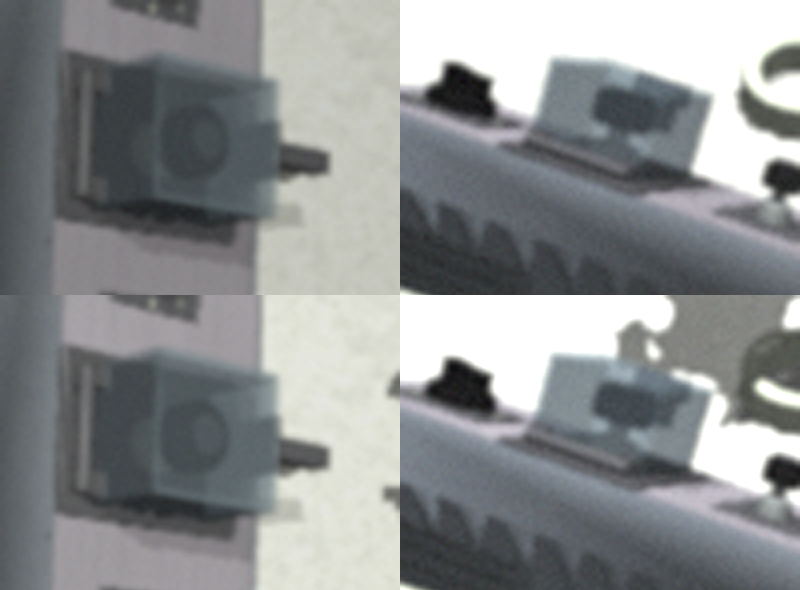

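The lower row (now) matches the upper row (start): the cover lies flat on the face with its tab end at the same pixel, and the cap, dial and small knob are unchanged. The gripper is well clear, so I'll hand in.

Run:
```python
from station import bot
import cv2,numpy as np
t=bot.grab_frame("top")[...,::-1].astype(int);s=bot.grab_frame("side")[...,::-1].astype(int)
t0=cv2.imread("pics/top0.png").astype(int);s0=cv2.imread("pics/side0.png").astype(int)
for n,a,b,(x0,x1,y0,y1) in[("carton",t,t0,(155,232,110,240)),("bottle",s,s0,(280,335,230,305)),("dial",t,t0,(275,305,100,135)),("light",t,t0,(272,305,200,232)),("cover",t,t0,(262,335,140,192))]:
    print(n,np.abs(a-b)[y0:y1,x0:x1].mean().round(2))
print(bot.hand_in())
```

```text
carton 16.5
bottle 10.6
dial 8.95
light 10.01
cover 10.77
the job is handed in; nothing more can be done
None
```

I power-cycled the inverter and handed the job in at about 27 s; the hand-in gives no verdict. I swung the cover up to about 1.9 rad by its tab and pulled the knob out about 14 mm. The knob then stood out untouched for about 1.7 s, after which I pushed it home and shut the cover.

**Last checks:**
- **Knob:** I pushed it home against a firm stop at about 18 N. The cap was back at its starting pixel.
- **Cover:** I closed it against a firm stop, with about 40 N read at the wrist. It looks the same as at the start in both views, lying flat on the face. I had no direct reading of its angle.
- **Other controls:** the dial and the small switch look unchanged in the before-and-after pictures. The gripper was withdrawn about 13 cm from the tab.
- **Carton, bottle and tape:** I only saw these in part afterwards and did not measure their positions. I noticed no contact with them during the moves.

**Checks that disagreed:**
- **Picture differences:** the final numeric comparison with the start pictures gave 9–17 grey levels in every region checked, including ones that look unchanged. I put that down to noise and the changed light, so it proves nothing either way.
- **Console position:** the fit from the face corners was about 8 mm off the directly measured knob positions. I used the direct measurements.

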